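# Dip the flux brush at the welding bench

## Task

Take the orange-handled flux brush out of its stand and dip it into the copper pot, not the blue one, until all of its bristles are below the rim, without jabbing it hard into the pot. Then hang the brush back in its stand, upright with its white guard resting on the tube, and leave both pots standing where they were.

Things in the scene. Friction and masses are not known exactly. Their poses are not given: they have to be found in the camera images.
- brush: Upright flux brush, 0.12 kg. Origin: centre of the bristles' lower end; z up to the handle. Along z: stiff brown bristles 24 mm across 0 to 28 mm, steel ferrule 22 mm across to 75, white round guard 76 mm across 75 to 81, orange round handle 24 mm across 81 to 146 (top). Grasp the handle from above, any yaw, 34 mm over the guard. Hanging in the stand, its origin is 15 mm above the table.
- stand: Brush stand, fixed: grey disc foot 110 mm across, 8 mm thick, with an upright aluminium tube 56 mm outside, 48 mm inside, open at the top, rim 90 mm and inner floor 11 mm above the table. Origin: centre of the foot's underside, on the tube's axis; z up. The brush hangs in the tube by its guard, bristles 12 mm free all round.
- flux_pot: Copper-coloured open round pot, loose, 80 mm outside diameter, 65 mm high, wall 3 mm, bottom 5 mm thick, about 0.4 kg; nothing in it. Origin: centre of its underside, on the table; z up. This is the pot to dip into.
- blue_pot: Blue open round pot of the same size and shape as the copper one, loose. Origin: centre of its underside; z up. The wrong pot: not to be dipped into or moved.
Mind the look-alikes: they are no part of the job. Of the things like the brush, leave any that is red, turquoise or yellow; of the rest the smaller one is meant.

How it is judged:
By the outcome, as a careful person would: the job done as asked, in the order asked, and still so for the second after the job is handed in, with the robot touching nothing.
It also fails if it takes over 58 s, if anything falls off the work surface, if the arm or the gripper's body presses on something with over 40 N, if the wrist force passes 120 N, or if a joint passes its speed limit or range.

## Robot

A 7-joint arm with a two-finger parallel gripper is mounted at the origin on the work surface. World frame = base frame: x ahead of the robot, y to its left, z up, the work surface at z = 0. Lengths are in m, angles in rad, forces in N, time in s.
With the tool pointing down it reaches from about 0.425 to 0.95 m from the base axis. Payload 4.7 kg.
Tool frame: the origin (TCP) lies on the centre line of the jaws, within the pads' length; the fingertips stand 14 mm ahead of it and the grasp point (between the pads) lies 5 mm behind it (robot.tips_ahead is the distance from the TCP to the fingertips, in m); z points along the fingers, y is the line along which they close (so a half turn about z gives the same grasp; the last joint's range is limited). The gripper opens to 85 mm and grips with 20 to 120 N. Pads are 22 mm wide; open, the fingers measure 114 mm over their backs; the gripper's body (76 mm by 85 mm) begins 54 mm behind the grasp point. The pads swing forward as they close: fully open they stand 13 mm farther back than shut.
Start: joints at [1.291, 0.469, -0.049, 1.532, 0.024, 1.141, -0.082], TCP at [0.168, -0.654, 0.245] pointing down, gripper open.
Joint ranges: [-2.59, 2.59], [-0.33, 1.99], [-1.39, 1.29], [0.1, 2.45], [-1.04, 4.18], [0.21, 1.99], [-2.66, 2.66]. Speed limits (rad/s): [2.57, 2.57, 3.14, 3.14, 3.14, 3.14, 3.14].

## Interface

Orientations are given as [roll, pitch, yaw] about the fixed x, y, z axes, in that order (R = Rz(yaw) Ry(pitch) Rx(roll)).
In Python, from workcell import sensors, grab_frame, calibration, robot gives the robot as it stands. The module is installed in compiled form; this text tells all that it offers.
- The arm moves only by the tool play_rows, never from a script. Its argument "moves" is text: rows parted by semicolons, each of 7 numbers parted by spaces: the turn, a rotation vector about the tool's x, y, z in rad, then the shift along the tool's x, y, z in mm, then the opening in per cent of the stroke, from 0 (shut) to 100 (fully open). In form: ax ay az x y z fingers; .... A call has 1 to 8 rows; each row shifts and turns the commanded pose from where the row before left it, along the tool's axes as they then stand; what a row does not reach is not made up. A row lasts 1/8 s, in which the tool goes at most 62.5 mm and 10.7 degrees, less where a joint would pass 70% of its speed; a pose out of reach is approached as far as the arm can. A call with a gripper value outside its range is refused whole. The fingers move at their own pace and stop on an object; the grip force is fixed at half the most. Time passes only in rows, so rows that do not move let the fingers close. It gives the time, the measured TCP pose, the force, the opening and the grip force at its end, in the units of the state.
- sensors.sense(): the state, without advancing time (a new reading comes with each control period).
- grab_frame(name): name is "scene" or "side" or "wrist"; returns (picture, depth): 400x640x3 uint8, red, green, blue; 400x640 float32, m along the optical axis (not along the pixel's ray), 0 where there is no reading.
- calibration(name): a dict with "fx", "fy", "cx", "cy" (pixels), "T" (4x4, takes a point from camera to world coordinates). Camera axes: x right, y up, looking along -z (the intrinsics and any distortion apply to the point x, -y, -z); pixel columns grow to the right and rows downward; lengths in m; the calibration is good to about 2 mm. A picture is of the moment at which its call begins: read the wrist's pose just before it. calibration takes no time and is no camera call; for the wrist camera it gives the pose at the moment of the call.
- robot.close_job(): hands the job in; it is judged then, once.
The state is a dict: "time": time; "qpos": joint angles; "qd": joint speeds; "joint_torque": joint torques, N m; "ee_pos": TCP position; "ee_rot": TCP orientation; "contact_force": force on the tool from outside, world axes, zero at the start; "moment": the same for the moment, N m; "opening": opening from 0.0 (shut) to 1.0 (fully open); "finger_force": force on a finger pad.
Only numpy, scipy, OpenCV 4.12 (cv2) and the standard library are available. Lean on these libraries where they do the work, as an engineer would, in place of code of your own. Each camera call takes 0.05 s, during which the arm holds its last target. There are 200 camera calls.

## Working session

There is one attempt and no reset: what is moved stays moved. The work goes in short steps, Python scripts to look and compute and a tool call to move; the robot and the scene stay as the last step left them, time stands still between calls to the robot, and variables do not carry over. Pictures are saved under pics/ and viewed, at most 10 in all, crops included, and the job is handed in when it is done.

Besides the shell and the picture viewer there is one more tool, called after ">>>" as a command line: name --argument value ..., lists and objects as JSON in quotes. play_rows: Moves the arm, as the interface text tells. Its arguments: {"type":"object","properties":{"moves":{"type":"string"}},"required":["moves"]}

```bash
mkdir -p pics
cat > h.py <<'E'
import numpy as np, cv2
from workcell import sensors, grab_frame, calibration, robot
def world(c,u,v,d):
    T=np.array(c["T"]); x=(u-c["cx"])/c["fx"]; y=(v-c["cy"])/c["fy"]
    p=np.stack([x*d,-y*d,-d*np.ones_like(x)],-1)
    return p@T[:3,:3].T+T[:3,3]
def ray(c,u,v,z):
    T=np.array(c["T"]); o=T[:3,3]; r=world(c,np.float64(u),np.float64(v),1.0)-o
    return o+r*(z-o[2])/r[2]
def grab(n,f=None):
    c=calibration(n); p,d=grab_frame(n)
    if f: cv2.imwrite(f,p[:,:,::-1])
    return c,p,d
E
python3 - <<'E'
from h import *
s=sensors.sense(); print(s["ee_pos"],s["ee_rot"],s["time"],s["opening"])
for n in("scene","side"):
    c,p,d=grab(n,f"pics/{n}0.png"); print(c); np.savez(n+"0",p=p,d=d); print((d>0).mean())
print(sensors.sense()["time"])
a=cv2.imread("pics/scene0.png")
E
```

```text
[ 0.16740213 -0.65334529  0.24427608] [-3.13965986e+00  6.94272450e-05  2.50841347e-01] 0.0 1.001029390805265
{'fx': 476.2452761383245, 'fy': 476.2452761383245, 'cx': 327.3120181486053, 'cy': 203.34195991557164, 'T': array([[ 0.83209094, -0.35846205,  0.42323707,  1.03773932],
       [ 0.55459124,  0.52769548, -0.64340193, -0.67815955],
       [ 0.00729489,  0.77009249,  0.63789054,  0.7160789 ],
       [ 0.        ,  0.        ,  0.        ,  1.        ]])}
0.9960390625
{'fx': 382.1402180833843, 'fy': 382.1402180833843, 'cx': 318.1360729737912, 'cy': 192.83791537402882, 'T': array([[ 0.98904617,  0.09545691, -0.11258622,  0.54339529],
       [-0.14749364,  0.60930513, -0.77909748, -0.6265581 ],
       [-0.00577088,  0.78716913,  0.61671019,  0.55085456],
       [ 0.        ,  0.        ,  0.        ,  1.        ]])}
0.99603125
0.1
```

View pics/scene0.png

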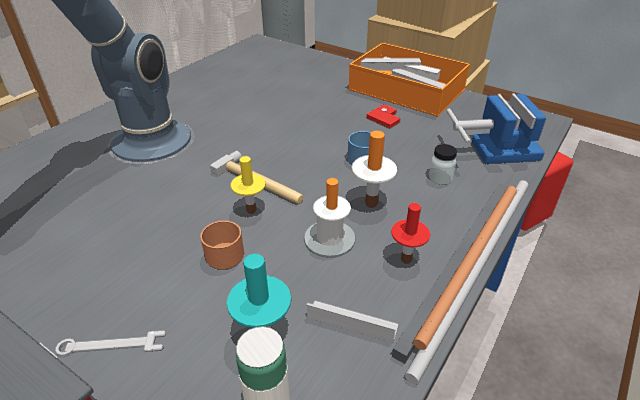

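View pics/side0.png

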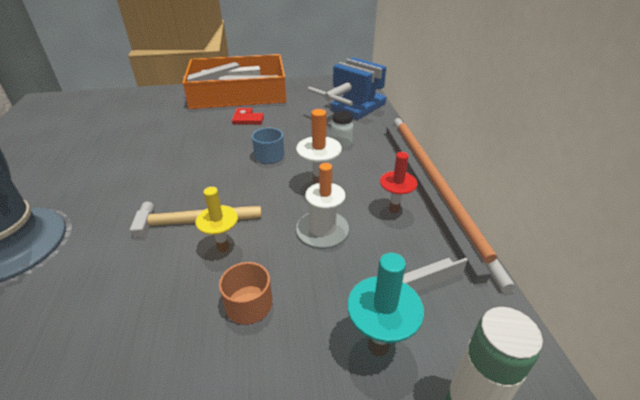

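The scene view shows the small orange-handled brush in its stand at (332,195), the copper pot at (222,244), and the blue pot at (362,148). The larger orange look-alike is at (376,160). The side view shows the same: brush at (325,180), copper pot at (246,292).

```bash
cat > m.py <<'E'
from h import *
def fit(P):  # circle fit in xy
    A=np.c_[2*P[:,:2],np.ones(len(P))]; s=np.linalg.lstsq(A,(P[:,:2]**2).sum(1),rcond=None)[0]
    return s[:2],np.sqrt(s[2]+s[0]**2+s[1]**2)
V,U=np.mgrid[:400,:640].astype(float)
boxes={"scene":{"handle":(320,345,172,215),"guard":(308,356,190,225),"pot":(195,250,215,275),"bpot":(340,372,128,170),"big":(350,400,125,215)},
"side":{"handle":(312,338,160,200),"guard":(300,350,180,212),"pot":(215,278,258,328),"bpot":(248,290,124,168),"big":(295,345,105,190)}}
if __name__=="__main__":
  for n in("scene","side"):
    z=np.load(n+"0.npz"); p,d=z["p"],z["d"]; c=calibration(n); W=world(c,U,V,d.astype(float))
    hsv=cv2.cvtColor(p,cv2.COLOR_RGB2HSV); H,S,B=[hsv[...,i].astype(int) for i in range(3)]
    for k,(a,b,e,f) in boxes[n].items():
        box=(U>=a)&(U<b)&(V>=e)&(V<f)&(d>0)
        if k=="guard": m=box&(S<40)&(B>190)
        elif k=="bpot": m=box&(H>95)&(H<120)&(S>90)
        else: m=box&(H<16)&(S>110)
        Q=W[m]; zt=np.percentile(Q[:,2],99); print(n,k,len(Q),"z",np.percentile(Q[:,2],[1,50,99]).round(3),end=" ")
        R=Q[abs(Q[:,2]-zt)<.005] if k!="guard" else Q[abs(Q[:,2]-np.median(Q[:,2]))<.005]
        print("mid",((R.min(0)+R.max(0))/2).round(4),"ext",(R.max(0)-R.min(0)).round(3),"fit",[np.round(x,4) for x in fit(R)])
E
python3 m.py
```

```text
scene handle 264 z [-0.     0.134  0.162] mid [ 0.6405 -0.0588  0.16  ] ext [0.022 0.022 0.006] fit [array([ 0.64  , -0.0577]), np.float64(0.0106)]
scene guard 553 z [0.    0.096 0.099] mid [ 0.6396 -0.0578  0.0966] ext [0.075 0.078 0.008] fit [array([ 0.6396, -0.0571]), np.float64(0.0283)]
scene pot 1660 z [0.005 0.039 0.066] mid [ 0.4833 -0.2197  0.0646] ext [0.082 0.08  0.006] fit [array([ 0.4835, -0.2198]), np.float64(0.0381)]
scene bpot 523 z [0.011 0.048 0.067] mid [0.5343 0.2463 0.0652] ext [0.069 0.083 0.006] fit [array([0.54  , 0.2453]), np.float64(0.0385)]
scene big 616 z [0.004 0.142 0.193] mid [0.6513 0.0968 0.1912] ext [0.029 0.032 0.007] fit [array([0.6507, 0.0973]), np.float64(0.0142)]
side handle 351 z [0.029 0.137 0.163] mid [ 0.6388 -0.0583  0.1608] ext [0.022 0.022 0.005] fit [array([ 0.6392, -0.0592]), np.float64(0.0093)]
side guard 579 z [0.093 0.097 0.105] mid [ 0.639  -0.059   0.0961] ext [0.074 0.074 0.007] fit [array([ 0.6385, -0.0585]), np.float64(0.0286)]
side pot 2575 z [0.005 0.037 0.067] mid [ 0.4828 -0.2204  0.0651] ext [0.077 0.079 0.006] fit [array([ 0.4825, -0.2204]), np.float64(0.0382)]
side bpot 173 z [0.01  0.054 0.067] mid [0.5376 0.2439 0.0648] ext [0.07  0.078 0.005] fit [array([0.5392, 0.2443]), np.float64(0.0377)]
side big 788 z [0.03  0.15  0.194] mid [0.6497 0.0957 0.1921] ext [0.028 0.029 0.006] fit [array([0.6498, 0.0952]), np.float64(0.0125)]
```

Run:
```python
from m import *
for n in("scene","side"):
    z=np.load(n+"0.npz"); p,d=z["p"],z["d"]; c=calibration(n); W=world(c,U,V,d.astype(float))
    hsv=cv2.cvtColor(p,cv2.COLOR_RGB2HSV); H,S,B=[hsv[...,i].astype(int) for i in range(3)]
    for k,m in {"turq":(H>82)&(H<94)&(S>150),"yel":(H>22)&(H<32)&(S>180),"red":((H<4)|(H>176))&(S>190)}.items():
        Q=W[m&(d>0)&(W[...,0]>.2)&(W[...,0]<.9)&(abs(W[...,1])<.6)&(W[...,2]>.05)]; print(n,k,len(Q),np.percentile(Q,2,axis=0).round(3),np.percentile(Q,98,axis=0).round(3))
    Q=W[(d>0)&(W[...,2]>.13)&(W[...,0]>.1)&(W[...,0]<.85)&(W[...,1]>-.7)&(W[...,1]<.05)]
    h,xe,ye=np.histogram2d(Q[:,0],Q[:,1],bins=[np.arange(.1,.9,.05),np.arange(-.7,.1,.05)])
    print([(xe[i].round(2),ye[j].round(2),int(h[i,j])) for i,j in np.argwhere(h>5)])
```

```text
scene turq 3001 [ 0.634 -0.376  0.108] [ 0.724 -0.285  0.199]
scene yel 283 [ 0.418 -0.114  0.079] [ 0.47  -0.072  0.144]
scene red 954 [ 0.765 -0.055  0.079] [0.832 0.008 0.147]
[(np.float64(0.4), np.float64(-0.6), 135), (np.float64(0.4), np.float64(-0.1), 122), (np.float64(0.45), np.float64(-0.65), 318), (np.float64(0.45), np.float64(-0.6), 444), (np.float64(0.5), np.float64(-0.65), 1119), (np.float64(0.5), np.float64(-0.6), 531), (np.float64(0.55), np.float64(-0.65), 1056), (np.float64(0.55), np.float64(-0.6), 546), (np.float64(0.6), np.float64(-0.65), 153), (np.float64(0.6), np.float64(-0.6), 403), (np.float64(0.6), np.float64(-0.1), 168), (np.float64(0.6), np.float64(-0.05), 7), (np.float64(0.65), np.float64(-0.35), 880), (np.float64(0.65), np.float64(-0.1), 28), (np.float64(0.7), np.float64(-0.45), 47), (np.float64(0.75), np.float64(-0.5), 983), (np.float64(0.75), np.float64(-0.45), 1170), (np.float64(0.75), np.float64(-0.05), 69), (np.float64(0.8), np.float64(-0.5), 28), (np.float64(0.8), np.float64(-0.45), 581), (np.float64(0.8), np.float64(-0.05), 85)]
side turq 4281 [ 0.631 -0.377  0.109] [ 0.72 -0.29  0.2 ]
side yel 1016 [ 0.401 -0.114  0.08 ] [ 0.465 -0.055  0.147]
side red 392 [ 0.764 -0.055  0.08 ] [0.831 0.007 0.147]
[(np.float64(0.4), np.float64(-0.1), 186), (np.float64(0.6), np.float64(-0.1), 243), (np.float64(0.65), np.float64(-0.35), 1300), (np.float64(0.65), np.float64(-0.1), 6), (np.float64(0.7), np.float64(-0.5), 107), (np.float64(0.7), np.float64(-0.45), 1044), (np.float64(0.75), np.float64(-0.5), 1684), (np.float64(0.75), np.float64(-0.45), 1751), (np.float64(0.75), np.float64(-0.05), 96), (np.float64(0.8), np.float64(-0.45), 47), (np.float64(0.8), np.float64(-0.05), 48)]
```

>>> play_rows --moves "0 0 0 0 0 -20 60"

```text
time: 0.22
ee_pos: [0.1672, -0.6526, 0.263]
ee_rot: [-3.136, 0.0, 0.251]
contact_force: [-0.9, 0.7, 0.1]
opening: 0.816
finger_force: 0.0
```

Brush handle is at (0.639,-0.058) with its top at 0.161 m, and the copper pot is at (0.483,-0.220). Both match the given sizes. I'm moving above the brush now.

>>> play_rows --moves "0 0 0 30 -23 0 80;0 0 0 45 -34 0 80;0 0 0 45 -34 0 80;0 0 0 45 -34 0 80;0 0 0 45 -34 0 80;0 0 0 45 -34 0 80;0 0 0 45 -34 0 80;0 0 0 45 -34 0 80"

```text
time: 1.23
ee_pos: [0.4377, -0.3138, 0.2651]
ee_rot: [-3.142, 0.0, 0.251]
contact_force: [1.4, 0.2, 0.5]
opening: 0.803
finger_force: 0.0
```

>>> play_rows --moves "0 0 0 45 -34 0 80;0 0 0 45 -34 0 80;0 0 0 45 -34 0 80;0 0 0 45 -34 0 80;0 0 0 45 -34 0 80;0 0 0 20 -15 0 80;0 0 0 0 0 0 80"

```text
time: 2.1
ee_pos: [0.6289, -0.0727, 0.2645]
ee_rot: [-3.14, 0.001, 0.255]
contact_force: [0.2, -1.2, -0.2]
opening: 0.797
finger_force: 0.0
```

>>> play_rows --moves "0 0 0 13.5 -11.5 20 80;0 0 0 0 0 20 80;0 0 0 0 0 0 80"

```text
time: 2.48
ee_pos: [0.6368, -0.0617, 0.2223]
ee_rot: [-3.14, 0.005, 0.25]
contact_force: [-0.1, 0.2, -0.2]
opening: 0.804
finger_force: 0.0
```

Run:
```python
from m import *
s=sensors.sense();print(s["ee_pos"],s["ee_rot"])
c,p,d=grab("wrist","pics/w1.png"); W=world(c,U,V,d.astype(float))
hsv=cv2.cvtColor(p,cv2.COLOR_RGB2HSV); H,S,B=[hsv[...,i].astype(int) for i in range(3)]
near=(abs(W[...,0]-.639)<.06)&(abs(W[...,1]+.058)<.06)&(d>0)
for k,m in {"top":(H<16)&(S>110)&(W[...,2]>.155),"guard":(S<40)&(B>150)&(abs(W[...,2]-.096)<.004)}.items():
    m=m&near
    if m.sum()<20: print(k,m.sum()); continue
    Q=W[m]; print(k,m.sum(),np.median(Q[:,2]).round(4),((Q.min(0)+Q.max(0))/2).round(4),np.ptp(Q,axis=0).round(3))
```

```text
[ 0.63683401 -0.06171935  0.22226728] [-3.14033772  0.00543671  0.24963057]
top 708 0.1605 [ 0.6422 -0.0713  0.221 ] [0.031 0.053 0.132]
guard 3906 0.0958 [ 0.6388 -0.0564  0.0964] [0.073 0.075 0.007]
```

View pics/w1.png

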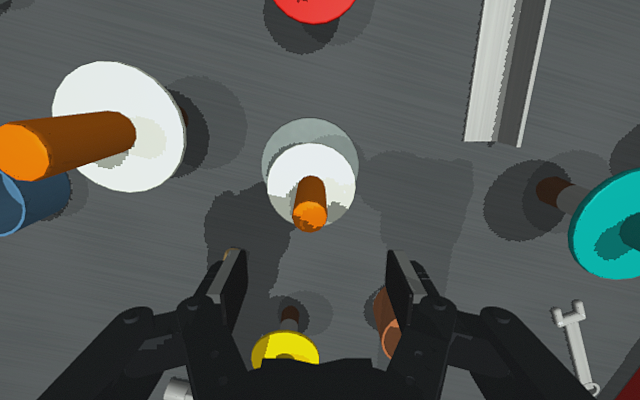

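Wrist view: the handle's top is at (310,217) and the guard's centre at (312,184), with the brush between the open jaws. Guard height is 0.096 as expected, so I'm going down to grasp.

>>> play_rows --moves "0 0 0 3 -3.5 20 80;0 0 0 0 0 25 80;0 0 0 0 0 25 80;0 0 0 0 0 20 80;0 0 0 0 0 7 80;0 0 0 0 0 0 80"

```text
time: 3.28
ee_pos: [0.6408, -0.0567, 0.1281]
ee_rot: [-3.142, 0.0, 0.251]
contact_force: [-0.3, -0.2, 0.5]
opening: 0.805
finger_force: 0.0
```

>>> play_rows --moves "0 0 0 -2 0 3 0;0 0 0 0 0 0 0;0 0 0 0 0 0 0;0 0 0 0 0 0 0;0 0 0 0 0 0 0;0 0 0 0 0 0 0"

```text
time: 4.03
ee_pos: [0.639, -0.0572, 0.126]
ee_rot: [3.141, -0.001, 0.251]
contact_force: [-1.5, -0.3, 6.1]
opening: 0.266
finger_force: 58.8
```

>>> play_rows --moves "0 0 0 0 0 -15 0;0 0 0 0 0 -25 0;0 0 0 0 0 -25 0;0 0 0 0 0 -25 0;0 0 0 0 0 -20 0;0 0 0 0 0 0 0"

```text
time: 4.78
ee_pos: [0.6397, -0.0573, 0.2373]
ee_rot: [3.14, -0.004, 0.251]
contact_force: [-0.4, -0.5, -1.7]
opening: 0.264
finger_force: 58.8
```

```bash
cat > b.py <<'E'
from m import *
def chk(f):
  s=sensors.sense();print(s["ee_pos"].round(4),s["ee_rot"].round(4))
  c,p,d=grab("side",f); W=world(c,U,V,d.astype(float))
  hsv=cv2.cvtColor(p,cv2.COLOR_RGB2HSV); H,S,B=[hsv[...,i].astype(int) for i in range(3)]
  e=s["ee_pos"]; near=(np.hypot(W[...,0]-e[0],W[...,1]-e[1])<.07)&(d>0)
  for k,m in {"guard":(S<45)&(B>140)&(abs(W[...,2]-e[2]+.03)<.015),"bris":(H<20)&(S>80)&(W[...,2]<e[2]-.06)&(W[...,2]>e[2]-.13),"pot":(H<16)&(S>110)&(abs(W[...,2]-.064)<.005)}.items():
    if k=="pot": m=m&(d>0)&(np.hypot(W[...,0]-.483,W[...,1]+.22)<.06)
    else: m=m&near
    if m.sum()<10: print(k,m.sum()); continue
    Q=W[m]; lo,hi=np.percentile(Q,1,axis=0),np.percentile(Q,99,axis=0); print(k,m.sum(),((lo+hi)/2).round(4),(hi-lo).round(3),lo[2].round(4),hi[2].round(4))
E
python3 -c "from b import *;chk('pics/s1.png')"
```

```text
[ 0.6397 -0.0573  0.2373] [ 3.1403 -0.0038  0.2507]
guard 650 [ 0.6402 -0.0625  0.2068] [0.071 0.066 0.006] 0.2038 0.2097
bris 83 [ 0.6384 -0.0652  0.1407] [0.017 0.011 0.023] 0.1291 0.1523
pot 444 [ 0.4827 -0.2208  0.0633] [0.076 0.077 0.008] 0.0592 0.0674
```

View pics/s1.png

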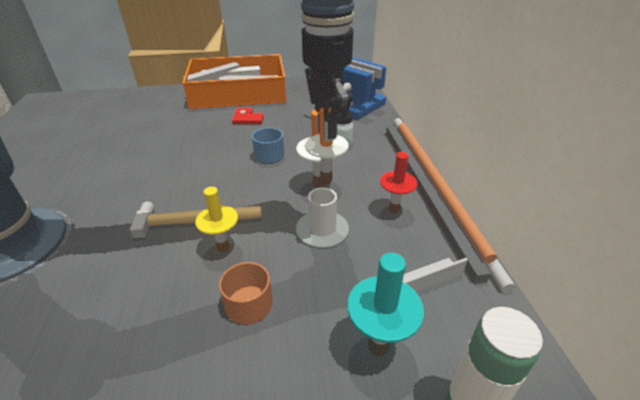

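The side view shows the brush held upright clear of the empty stand (323,195), with both pots in place. Next is the copper pot.

>>> play_rows --moves "0 0 0 -20 12 0 0;0 0 0 -38 24 0 0;0 0 0 -38 24 0 0;0 0 0 -38 24 0 0;0 0 0 -38 23 0 0;0 0 0 -20 12 0 0;0 0 0 0 0 0 0;0 0 0 0 0 0 0"

```text
time: 5.82
ee_pos: [0.4821, -0.2197, 0.2349]
ee_rot: [-3.141, 0.0, 0.251]
contact_force: [0.7, -0.1, -1.7]
opening: 0.26
finger_force: 58.8
```

```bash
python3 -c "from b import *;chk('pics/s2.png')"
```

```text
[ 0.4821 -0.2197  0.2349] [-3.1408e+00  2.0000e-04  2.5110e-01]
guard 1287 [ 0.4835 -0.2245  0.2045] [0.07  0.066 0.006] 0.2016 0.2074
bris 121 [ 0.4825 -0.2286  0.1402] [0.019 0.008 0.02 ] 0.1301 0.1502
pot 447 [ 0.4826 -0.2207  0.0633] [0.077 0.078 0.008] 0.0591 0.0675
```

>>> play_rows --moves "0 0 0 0 0 20 0;0 0 0 0 0 25 0;0 0 0 0 0 25 0;0 0 0 0 0 15 0;0 0 0 0 0 10 0;0 0 0 0 0 5 0;0 0 0 0 0 2 0;0 0 0 0 0 0 0"

```text
time: 6.88
ee_pos: [0.4826, -0.2203, 0.1337]
ee_rot: [3.141, -0.001, 0.251]
contact_force: [-0.2, -0.1, -1.2]
opening: 0.267
finger_force: 58.9
```

```bash
python3 -c "from b import *;chk('pics/s3.png')"
```

```text
[ 0.4826 -0.2203  0.1337] [ 3.141e+00 -7.000e-04  2.507e-01]
guard 1144 [ 0.4838 -0.2265  0.1037] [0.071 0.064 0.006] 0.1008 0.1065
bris 1651 [ 0.4832 -0.2235  0.0361] [0.075 0.073 0.062] 0.0051 0.067
pot 266 [ 0.4827 -0.2346  0.0635] [0.077 0.05  0.009] 0.0592 0.0679
```

View pics/s3.png

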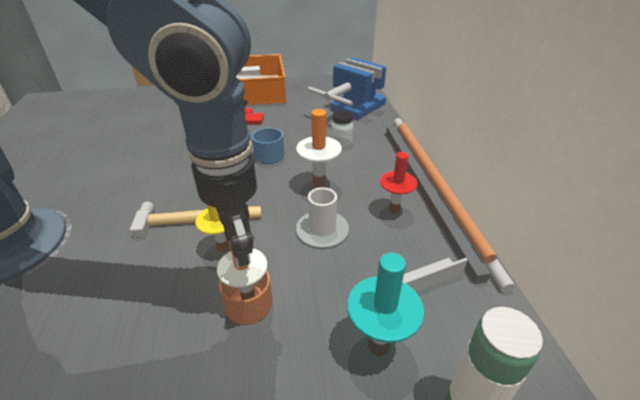

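The bristles are inside the copper pot at (246,290). Guard top reads 0.1065, which puts the bristle top at about 0.052, under the 0.065 rim, with no contact. Now I'll lift and measure the tube rim.

>>> play_rows --moves "0 0 0 0 0 2 0;0 0 0 0 0 0 0;0 0 0 0 0 0 0;0 0 0 0 0 -20 0;0 0 0 0 0 -25 0;0 0 0 0 0 -30 0;0 0 0 0 0 -30 0;0 0 0 0 0 0 0"

```text
time: 7.92
ee_pos: [0.4837, -0.2207, 0.2386]
ee_rot: [3.138, -0.004, 0.251]
contact_force: [-0.2, -0.1, -1.4]
opening: 0.262
finger_force: 59.0
```

Run:
```python
from b import *
chk(None)
for n in("scene","side"):
    c,p,d=grab(n); W=world(c,U,V,d.astype(float))
    near=(np.hypot(W[...,0]-.639,W[...,1]+.058)<.06)&(d>0)
    for k,a,b in (("rim",.086,.094),("foot",.005,.011)):
        Q=W[near&(W[...,2]>a)&(W[...,2]<b)]; print(n,k,len(Q),((Q.min(0)+Q.max(0))/2).round(4),np.ptp(Q,axis=0).round(3),fit(Q))
```

```text
[ 0.4837 -0.2207  0.2386] [ 3.1381 -0.0043  0.2507]
guard 1292 [ 0.4856 -0.2252  0.2083] [0.071 0.067 0.005] 0.2056 0.2111
bris 129 [ 0.4847 -0.2296  0.1439] [0.019 0.008 0.02 ] 0.1337 0.1541
pot 440 [ 0.4826 -0.2205  0.0634] [0.077 0.078 0.008] 0.0591 0.0676
scene rim 165 [ 0.635  -0.0556  0.0897] [0.056 0.055 0.007] (array([ 0.63480855, -0.05605667]), np.float64(0.02570063669270791))
scene foot 835 [ 0.6347 -0.0564  0.008 ] [0.109 0.109 0.006] (array([ 0.63511761, -0.05632794]), np.float64(0.043537625469726185))
side rim 197 [ 0.6344 -0.0561  0.0897] [0.054 0.057 0.007] (array([ 0.63398347, -0.05665277]), np.float64(0.025884284336532334))
side foot 934 [ 0.6337 -0.0604  0.008 ] [0.109 0.101 0.006] (array([ 0.63371125, -0.05754782]), np.float64(0.043878008279339006))
```

>>> play_rows --moves "0 0 0 18 -12 0 0;0 0 0 38 -25 0 0;0 0 0 38 -25 0 0;0 0 0 38 -25 0 0;0 0 0 38 -24 0 0;0 0 0 17 -11 0 0;0 0 0 0 0 0 0;0 0 0 0 0 0 0"

```text
time: 9.07
ee_pos: [0.632, -0.0578, 0.2356]
ee_rot: [3.141, 0.002, 0.248]
contact_force: [0.0, 0.4, -1.5]
opening: 0.263
finger_force: 58.9
```

```bash
python3 -c "from b import *;chk(None)"
```

```text
[ 0.632  -0.0578  0.2356] [3.1406e+00 2.4000e-03 2.4850e-01]
guard 646 [ 0.6322 -0.0628  0.2047] [0.071 0.066 0.007] 0.2014 0.208
bris 94 [ 0.6302 -0.0648  0.1386] [0.018 0.012 0.023] 0.1273 0.1499
pot 454 [ 0.4826 -0.2206  0.0633] [0.077 0.078 0.009] 0.0591 0.0676
```

>>> play_rows --moves "0 0 0 2.5 -1 15 0;0 0 0 0 0 20 0;0 0 0 0 0 20 0;0 0 0 0 0 20 0;0 0 0 0 0 15 0;0 0 0 0 0 10 0;0 0 0 0 0 4 0;0 0 0 0 0 0 0"

```text
time: 10.12
ee_pos: [0.6355, -0.054, 0.1325]
ee_rot: [3.141, -0.0, 0.251]
contact_force: [-0.0, 0.9, -1.0]
opening: 0.267
finger_force: 58.9
```

>>> play_rows --moves "0 0 0 -1.5 1.5 2 0;0 0 0 0 0 2 0;0 0 0 0 0 1 0;0 0 0 0 0 0 0"

```text
time: 10.62
ee_pos: [0.6342, -0.0558, 0.1273]
ee_rot: [3.142, 0.0, 0.251]
contact_force: [-0.2, -0.4, -2.3]
opening: 0.261
finger_force: 58.9
```

>>> play_rows --moves "0 0 0 0 0 1 0;0 0 0 0 0 0 0"

```text
time: 10.88
ee_pos: [0.6342, -0.0559, 0.1263]
ee_rot: [3.142, 0.0, 0.251]
contact_force: [0.6, -0.6, -1.6]
opening: 0.266
finger_force: 58.9
```

>>> play_rows --moves "0 0 0 0 0 0.5 0;0 0 0 0 0 0 0"

```text
time: 11.12
ee_pos: [0.6343, -0.0558, 0.1261]
ee_rot: [3.141, -0.0, 0.251]
contact_force: [-1.2, -0.4, -0.2]
opening: 0.267
finger_force: 58.9
```

>>> play_rows --moves "0 0 0 0 0 0.5 0;0 0 0 0 0 0 0;0 0 0 0 0 0 40;0 0 0 0 0 0 60;0 0 0 0 0 0 80;0 0 0 0 0 0 80;0 0 0 0 0 0 80"

```text
time: 12.0
ee_pos: [0.6343, -0.0558, 0.1252]
ee_rot: [3.142, -0.0, 0.251]
contact_force: [0.8, 0.6, 0.1]
opening: 0.798
finger_force: 0.0
```

>>> play_rows --moves "0 0 0 0 0 -10 80;0 0 0 0 0 -20 80;0 0 0 0 0 -30 80;0 0 0 0 0 -30 80;0 0 0 0 0 -30 80;0 0 0 -30 20 -10 80;0 0 0 -30 20 0 80;0 0 0 0 0 0 80"

```text
time: 13.0
ee_pos: [0.5849, -0.1127, 0.2573]
ee_rot: [3.139, -0.001, 0.246]
contact_force: [0.3, 0.1, 0.2]
opening: 0.801
finger_force: 0.0
```

```bash
python3 - <<'E'
from b import *
print(sensors.sense()["ee_pos"])
for n in("scene","side"):
    c,p,d=grab(n,f"pics/{n}9.png"); np.savez(n+"0",p=p,d=d)
E
python3 m.py
```

```text
[ 0.58489212 -0.11266616  0.25726669]
scene handle 275 z [0.074 0.133 0.161] mid [ 0.6372 -0.0569  0.1593] ext [0.019 0.024 0.006] fit [array([ 0.6353, -0.0568]), np.float64(0.011)]
scene guard 566 z [0.    0.096 0.1  ] mid [ 0.6357 -0.0564  0.0964] ext [0.073 0.075 0.006] fit [array([ 0.6357, -0.0571]), np.float64(0.0282)]
scene pot 1664 z [0.005 0.039 0.067] mid [ 0.4836 -0.2193  0.0651] ext [0.08  0.081 0.007] fit [array([ 0.4835, -0.2197]), np.float64(0.0382)]
scene bpot 517 z [0.011 0.048 0.066] mid [0.5342 0.2445 0.065 ] ext [0.065 0.08  0.007] fit [array([0.5393, 0.2451]), np.float64(0.0378)]
scene big 609 z [0.003 0.141 0.192] mid [0.6519 0.0962 0.1904] ext [0.03  0.032 0.005] fit [array([0.6509, 0.0973]), np.float64(0.0146)]
side handle 331 z [0.032 0.136 0.163] mid [ 0.6347 -0.0589  0.1605] ext [0.022 0.021 0.006] fit [array([ 0.6345, -0.0585]), np.float64(0.0099)]
side guard 600 z [0.002 0.097 0.108] mid [ 0.6351 -0.0585  0.0968] ext [0.075 0.073 0.007] fit [array([ 0.6344, -0.0582]), np.float64(0.0287)]
side pot 2564 z [0.005 0.037 0.067] mid [ 0.4826 -0.2202  0.0654] ext [0.078 0.079 0.007] fit [array([ 0.4826, -0.2206]), np.float64(0.0381)]
side bpot 333 z [0.01  0.049 0.067] mid [0.5376 0.2443 0.0647] ext [0.071 0.077 0.006] fit [array([0.5392, 0.2445]), np.float64(0.0377)]
side big 553 z [0.069 0.143 0.325] mid [ 0.6141 -0.1733  0.3248] ext [0.002 0.002 0.008] fit [array([ 0.6143, -0.1733]), np.float64(0.0009)]
```

View pics/side9.png

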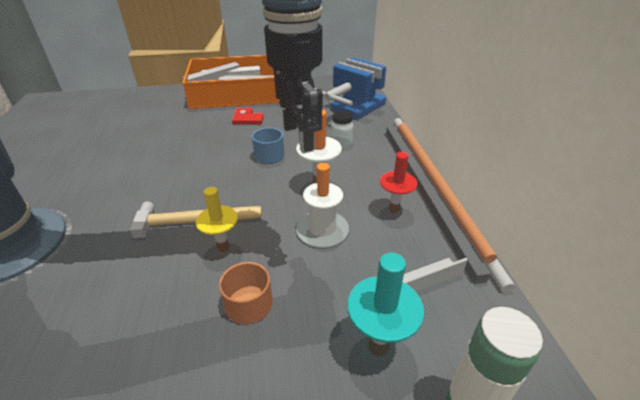

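The brush hangs upright in its stand at (323,185), with the guard at 0.096 m and centred on the tube. Both pots are unmoved and the gripper is clear.

```bash
python3 -c "from workcell import robot;print(robot.close_job())"
```

```text
the job is handed in; nothing more can be done
None
```

The job is handed in: I dipped the brush in the copper pot without contact, bristles about 13 mm below the rim by measurement, then hung it back upright on its guard with both pots unmoved, in about 13 s of the 58 s allowed.

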